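Disinfect the used breathing-practical pieces and log the tub

ROBOT

A 6-joint arm with a two-finger parallel gripper is mounted at the origin on the work surface. World frame = base frame: x ahead of the robot, y to its left, z up, the work surface at z = 0. Lengths are in m, angles in rad, forces in N, time in s.
With the tool pointing down it reaches from about 0.425 to 0.95 m from the base axis. Payload 3.5 kg.
Tool frame: the origin (TCP) lies at the very end of the fingers, on their centre line; the grasp point (between the pads) lies 19 mm behind it (hold_point_z is the distance from the TCP to the grasp point, in m); z points along the fingers, y is the line along which they close (so a half turn about z gives the same grasp; the last joint's range is limited). The gripper opens to 85 mm and grips with 20 to 120 N. Pads are 22 mm wide; open, the fingers measure 114 mm over their backs; the gripper's body (76 mm by 85 mm) begins 54 mm behind the grasp point. The pads swing forward as they close: fully open they stand 13 mm farther back than shut.
Start: joints at [-1.465, 0.286, 1.577, -0, 1.279, -0.15], TCP at [0.171, -0.653, 0.231] pointing down, gripper open.
Joint ranges: [-2.77, 2.77], [-0.9, 2.22], [0.21, 2.48], [-1.53, 4.67], [0.24, 2.81], [-2.84, 2.84]. Speed limits (rad/s): [2.79, 2.79, 3.14, 3.14, 3.14, 3.14].

INTERFACE

Orientations are given as a unit quaternion [x, y, z, w].
In Python, from bench import * gives the robot as it stands.
- The arm moves only by the shell command python3 -m handwheel 'ROWS' [OPENING]. ROWS is JSON, a list of rows, each a list of 6 numbers: the shift along the tool's x, y, z as a fraction of full scale, then the turn, a rotation vector about the tool's x, y, z as a fraction of full scale. A call has 1 to 8 rows; each row is the pose to reach, as a shift and turn from the pose commanded when the call began, along the tool's axes at that moment, turning the shorter way round; what a row does not reach only later rows make up. Full scale, the value 1, is 0.3 m for a shift and pi rad for a turn. A row lasts 1/10 s, in which the tool goes at most 50 mm and 8.59 degrees, less where a joint would pass 70% of its speed; a pose out of reach is approached as far as the arm can. A call with a number of a shift or a turn outside -1 to 1 is refused whole. A call with a gripper value outside its range is refused whole. OPENING is the opening, from -1 (shut) to 1 (fully open), set as the call begins (- or left out, the last holds). The fingers move at their own pace and stop on an object; the grip force is fixed at half the most. Time passes only in rows, so rows that repeat a pose let the fingers close. It gives the time, the measured TCP pose, the force, the opening and the grip force at its end, in the units of the state.
- get_state(): the state, without advancing time (a new reading comes with each control period).
- snapshot(name): name is "side" or "top"; returns (picture, depth): 420x560x3 uint8, red, green, blue; 420x560 float32, m along the optical axis (not along the pixel's ray), 0 where there is no reading.
- camera_params(name): a dict with "mtx" (3x3 intrinsics, pixels), "dist" ([k1, k2, p1, p2, k3] as OpenCV has them; the pictures are not rectified), "R" (3x3) and "t" (3): a world point X has camera coordinates R X + t. Camera axes: x right, y down, z forward; pixel columns grow to the right and rows downward; lengths in m; the calibration is good to about 2 mm. A picture is of the moment at which its call begins. camera_params takes no time and is no camera call.
- job_done(): hands the job in; it is judged then, once.
The state is a dict: "t": time; "joint_pos": joint angles; "qvel": joint speeds; "joint_torque": joint torques, N m; "position": TCP position; "eef_rot": TCP orientation; "force": force on the tool from outside, world axes, zero at the start; "wrist_torque": the same for the moment, N m; "gripper_width": finger opening in m; "gripper_force": force on a finger pad.
Only numpy, scipy, OpenCV 4.12 (cv2) and the standard library are available. Lean on these libraries where they do the work, as an engineer would, in place of code of your own. Each camera call takes 0.05 s, during which the arm holds its last target. There are 200 camera calls.

TASK

The breathing-pressure practical is over: put every used mouthpiece and rubber stopper from the blue mat into the white disinfecting tub, and when all of them are in, press the pump head of the disinfectant bottle fully down and let it come right back up. Then shut the tub's lid fully, take the bar-code scanner from its cradle, hold it still for two seconds with its beam on the middle of the lid's label from about 10 cm away, and set the scanner back in its cradle as it was. Leave everything else on the bench where it is.

Things in the scene. Friction and masses are not known exactly. Their poses are not given: they have to be found in the camera images.
- tub: fixed white soaking tub, 190 mm (x) by 250 mm (y) outside, 55 mm high, walls and floor 5 mm, open on top while the lid stands up. Origin: centre of its underside, z up; its hinge side is +x (away from the robot), its front -x
- tub_floor (a point): centre of the tub's inner floor, 5 mm above the bench
- lid (a joint): angle of the tub's clear, blue-edged lid: 0 shut, grows as it opens; starts upright (1.58 to 1.73), at most 1.75. Stiff hinge: it stays where left; 2 to 3 N at the free edge moves it. Lid 190 x 250 mm, 6 mm thick, with a blue finger tab 18 mm long, 70 mm wide in the middle of its free edge; shut, its top is 61 mm above the bench
- lid_hinge (a point): middle of the lid's hinge line, on the tub's far rim (95 mm behind the tub's centre, 55 mm above the bench, at the level of the lid's underside). The hinge line runs along the tub's y
- label (a point): centre of the white bar-code label (44 x 76 mm) on the lid's outer face, 100 mm from the hinge line and 45 mm to -y of the lid's middle; z points out of the label (up when the lid is shut; away from the robot while it stands open), its axes are the tub's when shut
- bottle: fixed disinfectant pump bottle with a teal label, 72 mm diameter, screwed down on a steel foot 88 mm square, left (+y) of the tub's front half. Origin: centre of its underside
- pump_top (a point): centre of the flat top of the blue pump head (34 mm diameter, its top 218 mm above the bench when up); a spout of 10 mm diameter runs from it 72 mm along the bottle's -y, over the tub, its upper side 2 mm below that top
- pump (a joint): travel of the pump head: 0 = up, 0.018 m = fully down (straight down). A spring pushes it up with 3 N at the top to 9.5 N fully down, against a hard stop; it comes up by itself when released
- scanner: in-line bar-code scanner, 130 mm long, in its cradle with its nose 45 degrees down (towards its +x and -z; z vertical). Grey grip part, yellow end: flat sides 32 mm apart, 26 mm thick; black nose 44 mm wide, 36 mm thick. Origin: middle of the grip part, the place to take it, across y. Along the slope the grip part reaches 48 mm up and 38 mm down from it, the nose to 82 mm down. 160 g
- scanner_beam (a point): centre of the scanner's red window; x is the direction of the beam, y across the scanner. In the scanner's axes it lies 62 mm along +x, 0 in y and 55 mm below the origin
- cradle: fixed light grey charging cradle, foot 150 x 85 mm, with a bed 28 mm wide sloping 45 degrees down to +x, a stop 8 mm thick at its lower end and two low cheeks 54 mm apart (clear) beside the scanner's nose; the grip part is free on both sides. Origin: centre of its underside, x towards the low end
- cradle_dock (a point): where the scanner's origin lies when it is in the cradle, 90 mm above the bench, with its axes parallel to the cradle's (the scanner may rest some mm up or down the slope, and has 5 mm of play to each side)
- mat: fixed blue silicone mat, 270 mm (x) by 180 mm (y), 3 mm thick, on which the used pieces lie at the start; it lies to the robot's left or right, with the cradle on the other side. Origin: centre of its underside
- mouthpiece_a: white plastic mouthpiece, 68 x 44 x 26 mm, lying flat: round tube 26 mm thick (x -18 to +18 mm, to be gripped across y), flange 44 mm wide, 26 mm high (x +18 to +23), flat bite piece 32 mm wide, 20 mm high (x +23 to +50). Origin: on its underside below the middle of the tube; x towards the bite piece, z up. 30 g. Absent (None) in some starts
- mouthpiece_b: pale green plastic mouthpiece, 68 x 44 x 26 mm, lying flat: round tube 26 mm thick (x -18 to +18 mm, to be gripped across y), flange 44 mm wide, 26 mm high (x +18 to +23), flat bite piece 32 mm wide, 20 mm high (x +23 to +50). Origin: on its underside below the middle of the tube; x towards the bite piece, z up. 30 g. Absent (None) in some starts
- mouthpiece_c: pink plastic mouthpiece, 68 x 44 x 26 mm, lying flat: round tube 26 mm thick (x -18 to +18 mm, to be gripped across y), flange 44 mm wide, 26 mm high (x +18 to +23), flat bite piece 32 mm wide, 20 mm high (x +23 to +50). Origin: on its underside below the middle of the tube; x towards the bite piece, z up. 30 g. Absent (None) in some starts
- stopper_a: cream rubber stopper with two small holes, standing with its wide end down: 46 mm diameter at the foot, 38 mm at the top, 34 mm high. Origin: centre of its underside, z up. 45 g. Absent (None) in some starts
- stopper_b: red-brown rubber stopper with two small holes, standing with its wide end down: 46 mm diameter at the foot, 38 mm at the top, 34 mm high. Origin: centre of its underside, z up. 45 g. Absent (None) in some starts
- sensor: bystander, to be left where it is: dark grey gas-pressure sensor with a teal label, 55 x 80 x 30 mm; origin at the centre of its underside
- flask: bystander, to be left where it is: glass flask closed by a cream stopper with a tap (that stopper stays), 90 mm diameter, 178 mm high; origin at the centre of its underside
- syringe: bystander, to be left where it is: clear plastic syringe lying down, 160 mm long, 26 mm thick, barrel along its x; origin on its underside, 45 mm from the finger flange
- beaker: bystander, to be left where it is: glass beaker, 68 mm diameter, 85 mm high; origin at the centre of its underside
- highlighter: bystander, to be left where it is: yellow highlighter pen with a black cap, 115 x 16 x 15 mm; origin at the centre of its underside
- timer: bystander, to be left where it is: small white bench timer, 66 x 58 x 18 mm; origin at the centre of its underside
Things that resemble listed ones, but are neither listed nor needed, are in the scene too. What is shaped like the cradle but green or yellow is not meant.

How it is judged:
By the outcome, as a careful person would: the job done as asked, in the order asked, and still so for the second after the job is handed in, with the robot touching nothing.
Of mouthpiece_a, mouthpiece_b, mouthpiece_c, stopper_a, stopper_b only 3 to 5 are there at a start; the rules pass over those that are not, and their reading is None.
At some moment in a run one of mouthpiece_a, mouthpiece_b, mouthpiece_c, stopper_a, stopper_b may be knocked a few centimetres aside while the robot is not near it.
It also fails if it takes over 210 s, if anything falls off the work surface, if the arm or the gripper's body presses on something with over 40 N, if the wrist force passes 120 N, or if a joint passes its speed limit or range.

## Working session

There is one attempt and no reset: what is moved stays moved. The work goes in short steps, Python scripts to look and compute and a shell command to move; the robot and the scene stay as the last step left them, time stands still between calls to the robot, and variables do not carry over. Pictures are saved under pics/ and viewed, at most 14 in all, crops included, and the job is handed in when it is done.

```bash
ls; mkdir -p pics; cat > h.py <<'E'
import numpy as np, cv2
from scipy.spatial.transform import Rotation as Rn
from bench import *
def cap(name,fn):
    p,d=snapshot(name); cv2.imwrite(f'pics/{fn}.png',p[:,:,::-1]); np.save(f'pics/{fn}_d.npy',d); return p,d
def px(name,fn,pts):
    c=camera_params(name); d=np.load(f'pics/{fn}_d.npy'); K=np.array(c['mtx'],float);R=np.array(c['R']);t=np.array(c['t'])
    out=[]
    for u,v in pts:
        q=cv2.undistortPoints(np.array([[[u,v]]],float),K,np.array(c['dist'],float))[0,0]
        w=d[int(v)-1:int(v)+2,int(u)-1:int(u)+2]; w=w[w>0]; z=np.median(w) if len(w) else np.nan
        out.append(R.T@(np.array([q[0],q[1],1])*z-t))
    return np.array(out)
def ray(name,u,v,h):
    c=camera_params(name);R=np.array(c['R']);t=np.array(c['t'])
    q=cv2.undistortPoints(np.array([[[u,v]]],float),np.array(c['mtx'],float),np.array(c['dist'],float))[0,0]
    o=-R.T@t; r=R.T@np.array([q[0],q[1],1]); return o+r*(h-o[2])/r[2]
def big(fn,x0,y0,x1,y1,s):
    im=cv2.imread(f'pics/{fn}.png')[y0:y1,x0:x1]; cv2.imwrite(f'pics/{fn}_c{x0}_{y0}.png',cv2.resize(im,None,fx=s,fy=s,interpolation=cv2.INTER_CUBIC))
E
python3 - <<'E'
from h import *
s=get_state(); print(s)
for n in('top','side'):
    cap(n,n+'0'); c=camera_params(n); print(n,-np.array(c['R']).T@c['t'],np.array(c['R'])[2], c['mtx'][0][0])
E
```

```text
pics
{'t': 0.0, 'joint_pos': array([-1.46500312e+00,  2.87210112e-01,  1.57821985e+00,  2.98104611e-05,
        1.27860413e+00, -1.50021910e-01]), 'qvel': array([ 0.00075109, -0.00029442, -0.00126362,  0.00018638,  0.00174204,
        0.00056557]), 'joint_torque': array([-7.27397833e-06, -4.05978513e+01, -2.92626411e+01, -1.45163431e-04,
        5.74058431e-03,  8.06004948e-06]), 'position': array([ 0.17074712, -0.65234853,  0.22989436]), 'eef_rot': array([ 9.91830786e-01,  1.27554702e-01,  4.12578575e-05, -1.22010134e-03]), 'force': array([ 0.24140442,  0.24254808, -0.51114457]), 'wrist_torque': array([ 0.0081376 , -0.01363148,  0.00324967]), 'gripper_force': 0.0, 'gripper_width': 0.08550906629879004}
top [0.39471878 0.0662133  1.14807491] [ 1.34025368e-01 -7.02479129e-04 -9.90977652e-01] 385.47677012256366
side [-0.12137243  0.77527978  0.87051204] [ 0.54860244 -0.58251013 -0.59976438] 446.45799485982224
```

View pics/top0.png

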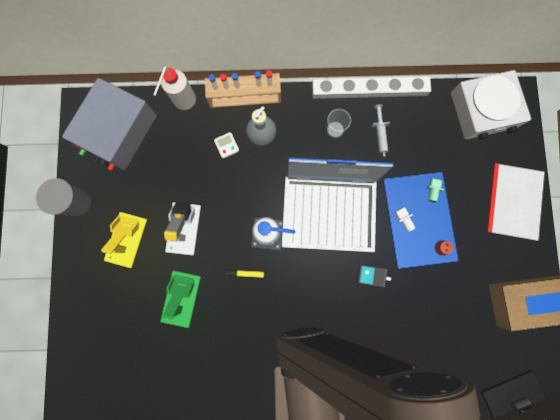

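View pics/side0.png

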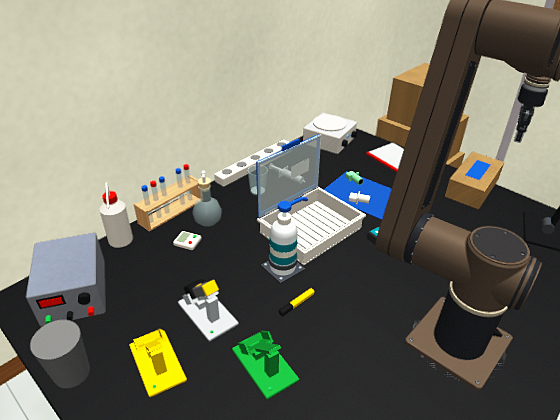

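The top view shows the mat at the right with white (405,219) and green (435,189) mouthpieces and a red-brown stopper (445,247). The tub is at (330,215) and the bottle at (265,232). There are three cradle shapes: light grey with the scanner (183,227), yellow (124,240) and green (180,298). Only the light grey one fits. I'll enlarge to confirm.

```bash
python3 - <<'E'
from h import *
im=cv2.imread('pics/top0.png')
f=lambda x0,y0,x1,y1,s: cv2.resize(im[y0:y1,x0:x1],None,fx=s,fy=s,interpolation=cv2.INTER_CUBIC)
cv2.imwrite('pics/mat0.png',f(380,165,465,275,5)); 
cv2.imwrite('pics/cr0.png',f(155,190,305,265,5))
E
```

```text
(no output)
```

View pics/mat0.png

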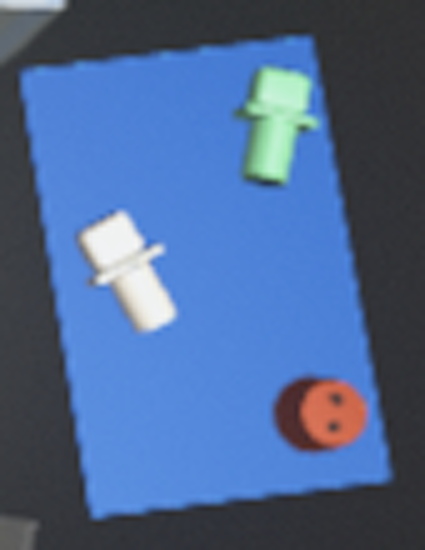

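View pics/cr0.png

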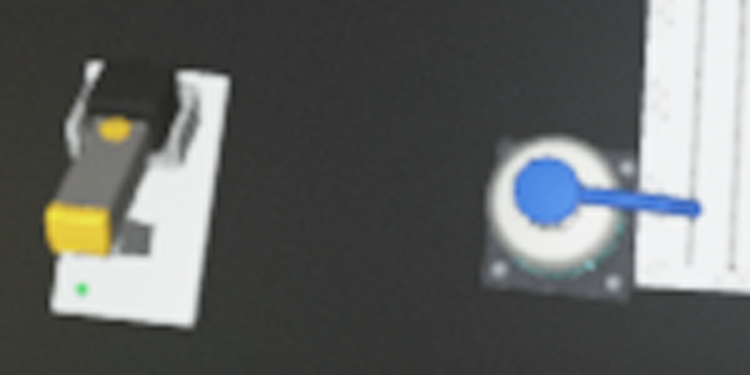

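Mat crop (5x, offset 380,165): three pieces only – green mouthpiece (flange tips 240,112 / 317,124), white mouthpiece (flange tips 93,283 / 162,248), stopper top (335,413). Cradle crop (5x, offset 155,190): light grey foot, black nose with scanner, yellow tail at (80,228); pump head (547,190), spout tip (697,208).

```bash
cat >> h.py <<'E'
def show(P): print(np.round(np.array(P),4).tolist())
E
python3 - <<'E'
from h import *
d=np.load('pics/top0_d.npy')
M=lambda p,h:[ray('top',380+a/5-.4,165+b/5-.4,h) for a,b in p]
C=lambda p,h:[ray('top',155+a/5-.4,190+b/5-.4,h) for a,b in p]
ang=lambda v:np.degrees(np.arctan2(v[1],v[0]))
mat=np.array(M([(20,72),(313,37),(392,480),(93,518)],.003)); show(mat[:,:2]); print('mat c',mat.mean(0), 'ang',ang(mat[0]-mat[3]),ang(mat[1]-mat[2]),np.linalg.norm(mat[0]-mat[3]),np.linalg.norm(mat[0]-mat[1]))
for n,ft,te,be in (('green',[(240,112),(317,124)],(265,180),(283,70)),('white',[(93,283),(162,248)],(157,326),(107,218))):
    f=np.array(M(ft,.02)); fm=f.mean(0); t,b=M([te],.016)[0],M([be],.02)[0]; u=f[0]-f[1]
    ax=np.array([u[1],-u[0]]); print(n,'flange mid',fm,'len',np.linalg.norm(u),'ang flange',ang(ax),'ang axis',ang(b-t),'len',np.linalg.norm(b-t)); 
    a=np.radians(ang(b-t)); print('  origin', fm[:2]-0.0205*np.array([np.cos(a),np.sin(a)]), 'mid', (t+b)[:2]/2-.016*np.array([np.cos(a),np.sin(a)]))
print('stopper',M([(335,413)],.037))
cr=np.array(C([(90,62),(229,75),(194,327),(51,311)],.008));show(cr[:,:2]);print('cr',cr.mean(0),ang(cr[0]-cr[3]),ang(cr[1]-cr[2]),np.linalg.norm(cr[0]-cr[3]),np.linalg.norm(cr[0]-cr[1]))
print('pump',C([(547,190)],.218),'spout',C([(697,208)],.211))
print('foot',C([(500,137),(637,150),(629,302),(483,288)],.006))
print('tub rim near',[ray('top',*p,.055) for p in((283,246),(374,250),(285.5,179),(376,182))])
print('depth pts px'); show(px('top','top0',[(264,229),(171+5,228),(445,247),(405,219),(435,197),(300,160),(373,165),(341,160),(196,240),(173,238)]))
print('lid top edge');show(px('top','top0',[(295,161),(340,162),(385,165),(340,173),(355,172)]))
E
```

```text
[[0.6273, -0.2471], [0.6445, -0.426], [0.3776, -0.451], [0.3599, -0.2738]]
mat c [ 0.50234145 -0.34946222  0.003     ] ang 5.703994984524028 5.343264195020504 0.2687283744564032 0.17976619294116228
green flange mid [ 0.59220273 -0.39423468  0.02      ] len 0.04593050312446648 ang flange -10.513923071282688 ang axis -12.31486416110469 len 0.06704016535272803
  origin [ 0.57217443 -0.38986236] mid [ 0.57283302 -0.38865795]
white flange mid [ 0.50647909 -0.29861713  0.02      ] len 0.04632800704748628 ang flange 25.091279486034352 ang axis 22.340773155277553 len 0.0694976169360919
  origin [ 0.48751783 -0.30640948] mid [ 0.48802196 -0.30768311]
stopper [array([ 0.41690341, -0.40622949,  0.037     ])]
[[0.5722, 0.3893], [0.5623, 0.3061], [0.4132, 0.3262], [0.4246, 0.4104]]
cr [0.49310085 0.35798672 0.008     ] -8.120143115163822 -7.677393330104993 0.14909160692725368 0.08385828236061191
pump [array([0.47137087, 0.10788274, 0.218     ])] spout [array([0.46135355, 0.03540757, 0.211     ])]
foot [array([0.52118357, 0.1447898 , 0.006     ]), array([0.5113584 , 0.06336195, 0.006     ]), array([0.42154381, 0.07033234, 0.006     ]), array([0.43188613, 0.15621342, 0.006     ])]
tub rim near [array([0.4314332 , 0.06254256, 0.055     ]), array([ 0.41382589, -0.19350245,  0.055     ]), array([0.62393823, 0.0504128 , 0.055     ]), array([ 0.60852103, -0.21039573,  0.055     ])]
depth pts px
[[0.4681, 0.108, 0.2164], [0.4849, 0.3497, 0.1124], [0.4176, -0.4016, 0.0372], [0.502, -0.2958, 0.0268], [0.5646, -0.388, 0.028], [0.6298, 0.0171, 0.2449], [0.6133, -0.1578, 0.2438], [0.6236, -0.0791, 0.2593], [0.4573, 0.3198, 0.0033], [0.4578, 0.3555, 0.1193]]
lid top edge
[[0.6277, 0.0292, 0.2444], [0.6189, -0.0765, 0.2589], [0.6126, -0.1867, 0.2435], [0.6147, -0.0914, 0.1582], [0.612, -0.1269, 0.1779]]
```

```bash
python3 - <<'E'
from h import *
im=cv2.imread('pics/top0.png')
a=cv2.resize(im[145:260,275:400],None,fx=6,fy=5,interpolation=cv2.INTER_CUBIC)
cv2.imwrite('pics/tub0.png',a)
im=cv2.imread('pics/side0.png')
cv2.imwrite('pics/scs0.png',cv2.resize(im[265:345,170:245],None,fx=7,fy=7,interpolation=cv2.INTER_CUBIC))
E
```

```text
(no output)
```

View pics/tub0.png

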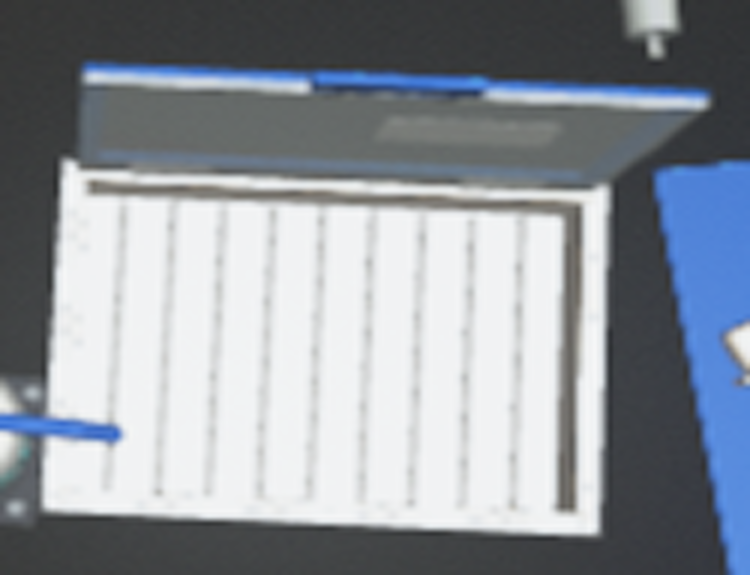

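View pics/scs0.png

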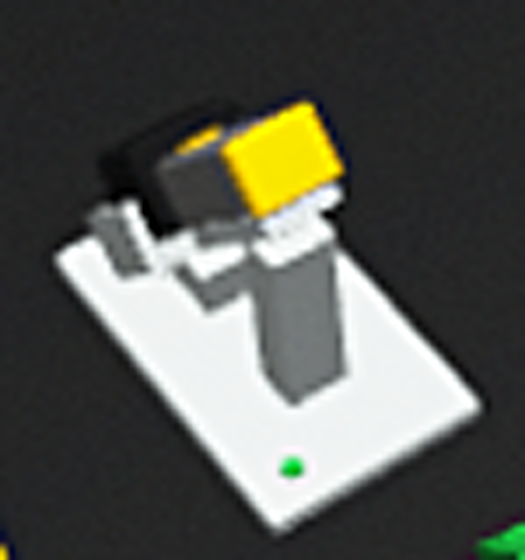

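Tub crop (x6,y5, offset 275,145): rim corners (42,510), (600,535), (608,183), (62,160); lid upright with blue tab at (400,83), label seen at (470,130). Side crop shows the scanner's yellow tail and black nose in the light grey cradle.

```bash
cat >> h.py <<'E'
def go(xyz,R=None,phi=None,start=None):
    """row values taking the present tool pose to TCP xyz with orientation R (or tool down with tool x at phi deg)"""
    s=get_state(); p,R0=(s['position'],Rn.from_quat(s['eef_rot'])) if start is None else start
    if phi is not None: R=down(phi)
    if R is None: R=R0
    r=np.r_[R0.inv().apply(np.array(xyz)-p)/.3,(R0.inv()*R).as_rotvec()/np.pi]
    print(np.round(r,4).tolist()); return (np.array(xyz),R)
def down(phi):
    a=np.radians(phi); return Rn.from_matrix(np.array([[np.cos(a),np.sin(a),0],[np.sin(a),-np.cos(a),0],[0,0,-1]]))
E
python3 - <<'E'
from h import *
q=np.array([ray('top',275+a/6-.4,145+b/5-.4,.055) for a,b in[(42,510),(600,535),(608,183),(62,160)]]); show(q[:,:2]); print('tub c',q.mean(0)); e=q[1]-q[0]; print(np.degrees(np.arctan2(e[0],-e[1])),np.linalg.norm(e),np.linalg.norm(q[2]-q[1]), np.linalg.norm(q[3]-q[0]))
d=np.load('pics/top0_d.npy'); im=cv2.imread('pics/top0.png')
for v in range(208,246,3):
    pts=[(u,v) for u in range(160,202,1)]; P=px('top','top0',pts); k=P[:,2]>.045
    if k.any(): print(v,[ (int(u),*np.round(p*1000).astype(int).tolist()) for (u,_),p,b in zip(pts,P,k) if b])
s=go((.4175,-.405,.15),phi=15); go((.4175,-.405,.006),start=s)
E
```

```text
[[0.4298, 0.0665], [0.4093, -0.1949], [0.6109, -0.2103], [0.6311, 0.0519]]
tub c [ 0.52027018 -0.07171878  0.055     ]
-4.491028659981755 0.26227689488237094 0.2021525607327443 0.20173979556101657
208 [(173, 546, 372, 65), (174, 545, 367, 70), (175, 545, 365, 70), (176, 545, 362, 70), (177, 545, 360, 68), (178, 545, 357, 68), (179, 545, 354, 68), (180, 545, 351, 68), (181, 545, 349, 67), (182, 545, 346, 66), (183, 545, 343, 67), (184, 545, 341, 64), (185, 545, 338, 64), (186, 545, 335, 64), (187, 545, 332, 64), (188, 545, 330, 63), (189, 546, 328, 59), (190, 547, 328, 48)]
211 [(171, 539, 381, 52), (172, 537, 374, 69), (173, 537, 370, 71), (174, 536, 367, 72), (175, 536, 364, 73), (176, 536, 361, 73), (177, 536, 358, 73), (178, 536, 355, 73), (179, 536, 352, 73), (180, 536, 350, 73), (181, 536, 347, 74), (182, 536, 344, 74), (183, 536, 341, 74), (184, 536, 338, 74), (185, 536, 335, 74), (186, 535, 333, 74), (187, 536, 331, 69), (188, 537, 330, 62), (189, 538, 330, 52)]
214 [(169, 530, 385, 58), (170, 530, 382, 58), (171, 530, 380, 56), (172, 530, 377, 56), (173, 529, 372, 65), (174, 
[... 3279 characters left out ...]
81, 469, 348, 65), (182, 470, 348, 54)]
238 [(165, 458, 377, 118), (166, 458, 375, 118), (167, 458, 372, 118), (168, 458, 369, 118), (169, 458, 366, 120), (170, 458, 363, 120), (171, 458, 361, 120), (172, 458, 358, 119), (173, 458, 355, 119), (174, 458, 352, 121), (175, 458, 349, 122), (176, 457, 347, 121), (177, 458, 346, 116), (178, 459, 348, 98), (179, 460, 351, 77), (180, 460, 350, 70), (181, 461, 350, 60), (182, 461, 349, 51)]
241 [(170, 451, 368, 102), (171, 451, 366, 102), (172, 451, 363, 103), (173, 451, 360, 103), (174, 450, 355, 110), (175, 450, 352, 112), (176, 450, 350, 110), (177, 451, 354, 84)]
[1.0043, -0.5893, 0.2685, -0.0007, -0.0001, -0.0019]
[0.0, 0.0, 0.48, 0.0, 0.0, 0.0]
```

```bash
python3 -m handwheel '[[0.95,-0.56,0,0,0,0],[0.95,-0.56,0,0,0,0],[0.95,-0.56,0,0,0,0],[0.95,-0.56,0,0,0,0],[0.95,-0.56,0,0,0,0],[0.95,-0.56,0,0,0,0],[0.95,-0.56,0,0,0,0],[0.95,-0.56,0,0,0,0]]' 1
python3 - <<'E'
from h import *
cap('top','t1')
P=px('top','t1',[(445,247),(405,219),(435,195)]); show(P)
s=go((.4175,-.405,.10),phi=15); go((.4175,-.405,.006),start=s)
E
```

```text
t: 0.9
position: [0.4063, -0.4151, 0.2308]
eef_rot: [0.992, 0.13, 0.0, -0.001]
force: [-0.2, -0.5, 0.0]
gripper_width: 0.0854
gripper_force: 0.0
[[0.4176, -0.4023, 0.0355], [0.5019, -0.2956, 0.0276], [0.5706, -0.3887, 0.0276]]
[0.0504, -0.0268, 0.4362, -0.0002, 0.0002, -0.0008]
[0.0, 0.0, 0.3133, 0.0, 0.0, 0.0]
```

```bash
python3 -m handwheel '[[0.05,-0.027,0.2,0,0,0],[0.05,-0.027,0.44,0,0,0],[0.05,-0.027,0.55,0,0,0],[0.05,-0.027,0.65,0,0,0],[0.05,-0.027,0.72,0,0,0],[0.05,-0.027,0.745,0,0,0],[0.05,-0.027,0.745,0,0,0],[0.05,-0.027,0.745,0,0,0]]' 1
python3 -m handwheel '[[0,0,0,0,0,0],[0,0,0,0,0,0],[0,0,0,0,0,0],[0,0,0,0,0,0],[0,0,0,0,0,0],[0,0,0,0,0,0],[0,0,0,0,0,0],[0,0,0,0,0,0]]' -1
python3 -m handwheel '[[0,0,-0.1,0,0,0],[0,0,-0.2,0,0,0],[0,0,-0.35,0,0,0],[0,0,-0.45,0,0,0],[0,0,-0.45,0,0,0],[0,0,-0.45,0,0,0]]'
python3 - <<'E'
from h import *
s=go((.545,-.13,.14),phi=-4.5); go((.545,-.13,.012),start=s)
E
```

```text
t: 1.75
position: [0.417, -0.4085, 0.0095]
eef_rot: [0.992, 0.127, 0.001, 0.001]
force: [-0.2, -0.2, 0.7]
gripper_width: 0.0858
gripper_force: 0.0
t: 2.55
position: [0.4173, -0.4077, 0.0097]
eef_rot: [0.992, 0.128, 0.001, 0.001]
force: [-1.4, 0.3, 5.7]
gripper_width: 0.0402
gripper_force: 60.5
t: 3.15
position: [0.4167, -0.4068, 0.1435]
eef_rot: [0.992, 0.128, 0.0, 0.001]
force: [-0.4, -0.5, -1.5]
gripper_width: 0.0401
gripper_force: 60.4
[0.6474, -0.7844, 0.0109, 0.0004, -0.0003, 0.1065]
[0.0, 0.0, 0.4267, 0.0, 0.0, 0.0]
```

```bash
python3 -m handwheel '[[0.647,-0.784,0.01,0,0,0.1065],[0.647,-0.784,0.01,0,0,0.1065],[0.647,-0.784,0.01,0,0,0.1065],[0.647,-0.784,0.01,0,0,0.1065],[0.647,-0.784,0.01,0,0,0.1065],[0.647,-0.784,0.01,0,0,0.1065],[0.647,-0.784,0.01,0,0,0.1065],[0.647,-0.784,0.01,0,0,0.1065]]'
python3 -m handwheel '[[0,0,0.1,0,0,0],[0,0,0.2,0,0,0],[0,0,0.3,0,0,0],[0,0,0.36,0,0,0],[0,0,0.4,0,0,0],[0,0,0.425,0,0,0],[0,0,0.425,0,0,0],[0,0,0.425,0,0,0]]'
python3 -m handwheel '[[0,0,0,0,0,0],[0,0,0,0,0,0],[0,0,0,0,0,0],[0,0,0,0,0,0]]' 0.5
python3 -m handwheel '[[0,0,-0.1,0,0,0],[0,0,-0.25,0,0,0],[0,0,-0.4,0,0,0],[0,0,-0.45,0,0,0],[-0.3,0.4,-0.45,0,0,0],[-0.3,0.4,-0.45,0,0,0],[-0.3,0.4,-0.45,0,0,0],[-0.3,0.4,-0.45,0,0,0]]'
python3 - <<'E'
from h import *
cap('top','t2'); big('t2',275,145,465,275,4)
s=go((.4878,-.307,.12),phi=23.5); go((.4878,-.307,.006),start=s)
E
```

```text
t: 3.95
position: [0.5439, -0.128, 0.1375]
eef_rot: [0.999, -0.038, -0.002, -0.001]
force: [0.3, -1.1, -0.2]
gripper_width: 0.0404
gripper_force: 60.4
t: 4.75
position: [0.5452, -0.1311, 0.0129]
eef_rot: [0.999, -0.04, 0.001, 0.0]
force: [0.6, -0.3, -0.4]
gripper_width: 0.0402
gripper_force: 60.5
t: 5.15
position: [0.5449, -0.1301, 0.0125]
eef_rot: [0.999, -0.039, 0.0, 0.0]
force: [0.2, 1.1, -0.4]
gripper_width: 0.0638
gripper_force: 0.0
t: 5.95
position: [0.4424, -0.2459, 0.1468]
eef_rot: [0.999, -0.042, -0.001, 0.0]
force: [1.2, -0.4, -0.6]
gripper_width: 0.064
gripper_force: 0.0
[0.1636, 0.1961, 0.0892, -0.0002, 0.0002, -0.1572]
[0.0, 0.0, 0.38, 0.0, 0.0, 0.0]
```

View pics/t2_c275_145.png

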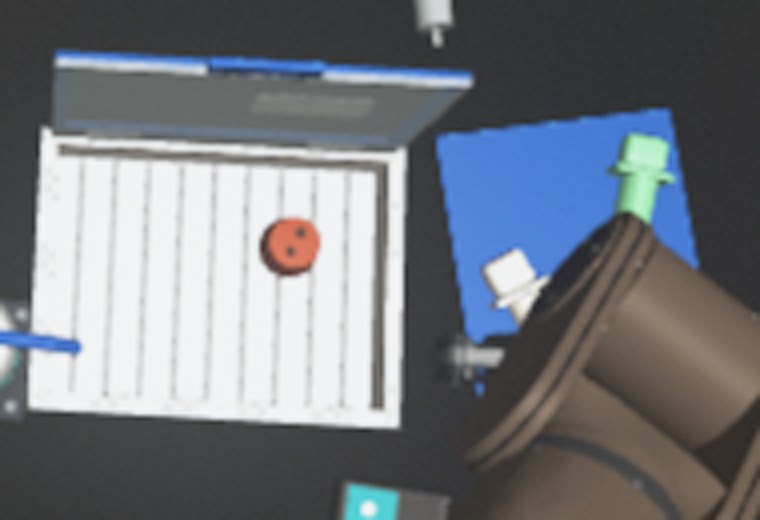

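The stopper stands in the tub at crop (290,246). White flange (521,290) and green flange (641,175) are unmoved. White next.

```bash
python3 -m handwheel '[[0.164,0.196,0.02,0,0,-0.157],[0.164,0.196,0.02,0,0,-0.157],[0.164,0.196,0.09,0,0,-0.157],[0.164,0.196,0.2,0,0,-0.157],[0.164,0.196,0.3,0,0,-0.157],[0.164,0.196,0.4,0,0,-0.157],[0.164,0.196,0.47,0,0,-0.157],[0.164,0.196,0.47,0,0,-0.157]]' 0.7
python3 -m handwheel '[[0,0,0,0,0,0],[0,0,0,0,0,0],[0,0,0,0,0,0],[0,0,0,0,0,0],[0,0,0,0,0,0],[0,0,0,0,0,0],[0,0,0,0,0,0],[0,0,0,0,0,0]]' -1
python3 -m handwheel '[[0,0,-0.1,0,0,0],[0,0,-0.2,0,0,0],[0,0,-0.35,0,0,0],[0,0,-0.45,0,0,0],[0,0,-0.45,0,0,0],[0,0,-0.45,0,0,0]]'
python3 - <<'E'
from h import *
s=go((.455,-.115,.14),phi=-4.5); go((.455,-.115,.011),start=s)
E
```

```text
t: 6.8
position: [0.4882, -0.3018, 0.0021]
eef_rot: [0.978, 0.206, -0.002, -0.004]
force: [-0.2, 0.6, -0.2]
gripper_width: 0.0725
gripper_force: 0.0
t: 7.6
position: [0.4913, -0.306, 0.0084]
eef_rot: [0.979, 0.206, 0.001, 0.001]
force: [0.9, 0.3, 6.3]
gripper_width: 0.0234
gripper_force: 59.1
t: 8.2
position: [0.4901, -0.3053, 0.142]
eef_rot: [0.979, 0.206, 0.0, 0.001]
force: [0.1, 0.2, -0.4]
gripper_width: 0.024
gripper_force: 58.8
[0.1482, -0.6278, 0.0059, 0.0004, -0.0003, 0.1569]
[0.0, 0.0, 0.43, 0.0, 0.0, 0.0]
```

```bash
python3 -m handwheel '[[0.148,-0.628,0.006,0,0,0.157],[0.148,-0.628,0.006,0,0,0.157],[0.148,-0.628,0.006,0,0,0.157],[0.148,-0.628,0.006,0,0,0.157],[0.148,-0.628,0.006,0,0,0.157],[0.148,-0.628,0.006,0,0,0.157],[0.148,-0.628,0.006,0,0,0.157],[0.148,-0.628,0.006,0,0,0.157]]'
python3 -m handwheel '[[0,0,0.1,0,0,0],[0,0,0.2,0,0,0],[0,0,0.3,0,0,0],[0,0,0.36,0,0,0],[0,0,0.4,0,0,0],[0,0,0.42,0,0,0],[0,0,0.42,0,0,0],[0,0,0.42,0,0,0]]'
python3 -m handwheel '[[0,0,0,0,0,0],[0,0,0,0,0,0],[0,0,0,0,0,0],[0,0,0,0,0,0]]' 0.1
python3 -m handwheel '[[0,0,-0.1,0,0,0],[0,0,-0.25,0,0,0],[0,0,-0.4,0,0,0],[0,0,-0.45,0,0,0],[-0.1,0.4,-0.45,0,0,0],[-0.1,0.4,-0.45,0,0,0],[-0.1,0.4,-0.45,0,0,0],[-0.1,0.4,-0.45,0,0,0]]'
python3 - <<'E'
from h import *
cap('top','t3'); big('t3',275,145,465,275,4)
s=go((.5725,-.389,.12),phi=-11.5); go((.5725,-.389,.006),start=s)
E
```

```text
t: 9.0
position: [0.4549, -0.1159, 0.1391]
eef_rot: [0.999, -0.04, -0.0, -0.0]
force: [0.5, 0.4, -0.2]
gripper_width: 0.0238
gripper_force: 58.9
t: 9.8
position: [0.4556, -0.1154, 0.0143]
eef_rot: [0.999, -0.04, 0.001, 0.0]
force: [0.5, 0.2, -0.6]
gripper_width: 0.0242
gripper_force: 58.8
t: 10.2
position: [0.455, -0.1148, 0.0139]
eef_rot: [0.999, -0.039, 0.0, 0.0]
force: [-0.3, -0.7, 0.7]
gripper_width: 0.0469
gripper_force: 0.0
t: 11.0
position: [0.4148, -0.2345, 0.149]
eef_rot: [0.999, -0.041, 0.0, 0.001]
force: [-0.1, -0.7, -0.9]
gripper_width: 0.0466
gripper_force: 0.0
[0.5655, 0.4756, 0.0954, -0.0001, -0.0, 0.0379]
[0.0, 0.0, 0.38, 0.0, 0.0, 0.0]
```

View pics/t3_c275_145.png

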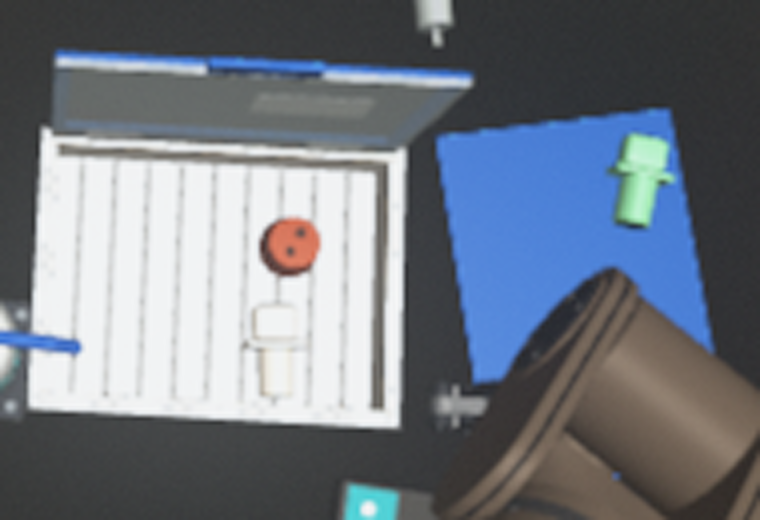

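White lies in the tub at crop (272,350) and the stopper is next to it. Green is unmoved (flange 641,175).

```bash
python3 -m handwheel '[[0.566,0.476,0.02,0,0,0.038],[0.566,0.476,0.02,0,0,0.038],[0.566,0.476,0.02,0,0,0.038],[0.566,0.476,0.02,0,0,0.038],[0.566,0.476,0.02,0,0,0.038],[0.566,0.476,0.02,0,0,0.038]]' 0.7
python3 -m handwheel '[[0,0,0.1,0,0,0],[0,0,0.2,0,0,0],[0,0,0.3,0,0,0],[0,0,0.38,0,0,0],[0,0,0.44,0,0,0],[0,0,0.45,0,0,0],[0,0,0.45,0,0,0],[0,0,0.45,0,0,0]]'
python3 -m handwheel '[[0,0,0,0,0,0],[0,0,0,0,0,0],[0,0,0,0,0,0],[0,0,0,0,0,0],[0,0,0,0,0,0],[0,0,0,0,0,0],[0,0,0,0,0,0],[0,0,0,0,0,0]]' -1
python3 -m handwheel '[[0,0,-0.1,0,0,0],[0,0,-0.2,0,0,0],[0,0,-0.35,0,0,0],[0,0,-0.45,0,0,0],[0,0,-0.45,0,0,0],[0,0,-0.45,0,0,0]]'
python3 - <<'E'
from h import *
s=go((.47,-.21,.14),phi=-4.5); s=go((.46,-.045,.14),start=s,phi=-4.5); go((.46,-.045,.014),start=s)
E
```

```text
t: 11.65
position: [0.5755, -0.388, 0.1416]
eef_rot: [0.995, -0.098, 0.0, -0.0]
force: [-0.5, 0.0, 0.2]
gripper_width: 0.0725
gripper_force: 0.0
t: 12.45
position: [0.5745, -0.3883, 0.0094]
eef_rot: [0.995, -0.099, 0.001, 0.001]
force: [-0.2, -0.4, 0.1]
gripper_width: 0.0726
gripper_force: 0.0
t: 13.25
position: [0.574, -0.3885, 0.0087]
eef_rot: [0.995, -0.099, 0.001, 0.001]
force: [-0.6, -0.2, 5.4]
gripper_width: 0.024
gripper_force: 57.7
t: 13.85
position: [0.5734, -0.3876, 0.1424]
eef_rot: [0.995, -0.099, 0.0, 0.0]
force: [-0.4, 1.0, -0.9]
gripper_width: 0.0241
gripper_force: 57.4
[-0.4546, -0.5127, 0.0079, 0.0, -0.0001, -0.0381]
[-0.0764, -0.5457, 0.0, 0.0, 0.0, 0.0]
[0.0, 0.0, 0.42, 0.0, 0.0, 0.0]
```

```bash
python3 -m handwheel '[[-0.455,-0.513,0.008,0,0,-0.038],[-0.455,-0.513,0.008,0,0,-0.038],[-0.455,-0.513,0.008,0,0,-0.038],[-0.455,-0.513,0.008,0,0,-0.038],[-0.455,-0.513,0.008,0,0,-0.038],[-0.455,-0.513,0.008,0,0,-0.038]]'
python3 -m handwheel '[[-0.076,-0.546,0,0,0,0],[-0.076,-0.546,0,0,0,0],[-0.076,-0.546,0,0,0,0],[-0.076,-0.546,0,0,0,0],[-0.076,-0.546,0,0,0,0],[-0.076,-0.546,0,0,0,0],[-0.076,-0.546,0,0,0,0]]'
python3 -m handwheel '[[0,0,0.1,0,0,0],[0,0,0.2,0,0,0],[0,0,0.3,0,0,0],[0,0,0.36,0,0,0],[0,0,0.4,0,0,0],[0,0,0.42,0,0,0],[0,0,0.42,0,0,0],[0,0,0.42,0,0,0]]'
python3 -m handwheel '[[0,0,0,0,0,0],[0,0,0,0,0,0],[0,0,0,0,0,0],[0,0,0,0,0,0]]' 0.1
python3 -m handwheel '[[0,0,-0.15,0,0,0],[0,0,-0.3,0,0,0],[0,0,-0.45,0,0,0],[0,0,-0.6,0,0,0],[0,0,-0.75,0,0,0],[0,0,-0.9,0,0,0],[0,0,-0.95,0,0,0],[0,0,-0.95,0,0,0]]'
python3 -m handwheel '[[0,0.6,0,0,0,0],[0,0.6,0,0,0,0],[0,0.6,0,0,0,0],[0,0.6,0,0,0,0],[0,0.6,0,0,0,0]]' -1
python3 - <<'E'
from h import *
cap('top','t4'); im=cv2.imread('pics/t4.png')
cv2.imwrite('pics/t4c.png',np.hstack([cv2.resize(im[160:275,240:395],None,fx=3.5,fy=3.5),cv2.resize(im[165:275,380:465],(255,403))]))
s=go((.471,.108,.30),phi=-4.5); go((.471,.108,.218),start=s)
E
```

```text
t: 14.45
position: [0.4682, -0.208, 0.1376]
eef_rot: [0.999, -0.039, -0.002, -0.001]
force: [0.4, -1.0, -0.1]
gripper_width: 0.0242
gripper_force: 57.6
t: 15.15
position: [0.4609, -0.0464, 0.1401]
eef_rot: [0.999, -0.04, 0.0, 0.0]
force: [0.2, -0.4, -0.4]
gripper_width: 0.0241
gripper_force: 57.7
t: 15.95
position: [0.4611, -0.0455, 0.015]
eef_rot: [0.999, -0.04, 0.001, 0.0]
force: [-0.4, 0.6, -0.7]
gripper_width: 0.0239
gripper_force: 57.7
t: 16.35
position: [0.4604, -0.0449, 0.0145]
eef_rot: [0.999, -0.039, 0.0, 0.0]
force: [0.6, -0.3, 0.1]
gripper_width: 0.0468
gripper_force: 0.0
t: 17.15
position: [0.4613, -0.0453, 0.3023]
eef_rot: [0.999, -0.039, 0.003, 0.001]
force: [0.2, 0.1, 0.5]
gripper_width: 0.047
gripper_force: 0.0
t: 17.65
position: [0.4444, -0.2269, 0.2954]
eef_rot: [0.999, -0.042, -0.003, -0.001]
force: [1.0, 0.6, -0.3]
gripper_width: -0.0001
gripper_force: 0.0Traceback (most recent call last):
  File "<stdin>", line 3, in <module>
    return _nx.concatenate(arrs, 1, dtype=dtype, casting=casting)
           ~~~~~~~~~~~~~~~^^^^^^^^^^^^^^^^^^^^^^^^^^^^^^^^^^^^^^^
ValueError: all the input array dimensions except for the concatenation axis must match exactly, but along dimension 0, the array at index 0 has size 402 and the array at index 1 has size 403
```

```bash
python3 - <<'E'
from h import *
im=cv2.imread('pics/t4.png')
cv2.imwrite('pics/t4c.png',cv2.resize(im[155:280,240:465],None,fx=3.5,fy=3.5))
s=go((.471,.108,.29),phi=-4.5); go((.471,.108,.218),start=s)
E
```

```text
[-0.0035, -1.1138, 0.0227, -0.0011, 0.0016, -0.0012]
[0.0, 0.0, 0.24, 0.0, 0.0, 0.0]
```

View pics/t4c.png

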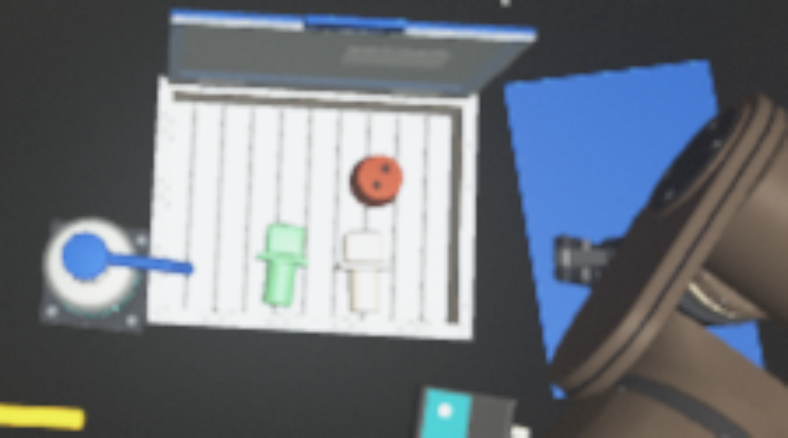

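All three pieces are in the tub: green (283,265), white (363,270), stopper (376,180). The bare mat is seen beside the arm. Now to the pump.

```bash
python3 -m handwheel '[[0,-0.8,0,0,0,0],[0,-0.8,0,0,0,0],[0,-0.8,0,0,0,0],[0,-0.8,0,0,0,0],[0,-0.8,0,0,0,0],[0,-0.8,0,0,0,0],[0,-0.8,0,0,0,0],[0,-0.8,0,0,0,0]]' -1
python3 -m handwheel '[[0,-0.314,0.02,0,0,0],[0,-0.314,0.02,0,0,0],[0,-0.314,0.02,0,0,0],[0,-0.314,0.02,0,0,0],[0,-0.314,0.02,0,0,0],[0,-0.314,0.02,0,0,0]]'
python3 - <<'E'
from h import *
s=go((.471,.108,.222),phi=-4.5)
E
```

```text
t: 18.5
position: [0.4643, 0.015, 0.2981]
eef_rot: [0.999, -0.039, -0.001, -0.0]
force: [0.7, -0.2, -0.1]
gripper_width: 0.0
gripper_force: 0.0
t: 19.1
position: [0.4724, 0.1074, 0.2931]
eef_rot: [0.999, -0.041, 0.0, 0.0]
force: [0.1, 0.1, -0.1]
gripper_width: -0.0001
gripper_force: 0.0
[-0.0049, -0.0018, 0.2371, 0.0001, -0.0, -0.0009]
```

```bash
python3 -m handwheel '[[-0.004,-0.002,0.08,0,0,0],[-0.004,-0.002,0.16,0,0,0],[-0.004,-0.002,0.21,0,0,0],[-0.004,-0.002,0.235,0,0,0],[-0.004,-0.002,0.235,0,0,0],[-0.004,-0.002,0.235,0,0,0]]' -1
python3 -m handwheel '[[0,0,0.01,0,0,0],[0,0,0.02,0,0,0],[0,0,0.03,0,0,0],[0,0,0.04,0,0,0],[0,0,0.05,0,0,0],[0,0,0.05,0,0,0],[0,0,0.05,0,0,0],[0,0,0.05,0,0,0]]'
python3 -m handwheel '[[0,0,0.006,0,0,0],[0,0,0.012,0,0,0],[0,0,0.018,0,0,0],[0,0,0.018,0,0,0],[0,0,0.018,0,0,0],[0,0,0.018,0,0,0]]'
```

```text
t: 19.7
position: [0.4717, 0.1093, 0.2236]
eef_rot: [0.999, -0.04, 0.001, -0.0]
force: [-0.4, 0.1, -0.3]
gripper_width: 0.0
gripper_force: 0.0
t: 20.5
position: [0.4718, 0.1095, 0.2089]
eef_rot: [0.999, -0.039, 0.001, -0.0]
force: [-0.7, -0.9, 6.3]
gripper_width: -0.0001
gripper_force: 3.0
t: 21.1
position: [0.4719, 0.1095, 0.204]
eef_rot: [0.999, -0.039, 0.001, -0.0]
force: [-1.6, 0.5, 7.9]
gripper_width: -0.0
gripper_force: 3.9
```

```bash
python3 -m handwheel '[[0,0,0.006,0,0,0],[0,0,0.012,0,0,0],[0,0,0.016,0,0,0],[0,0,0.016,0,0,0],[0,0,0.016,0,0,0],[0,0,0.016,0,0,0]]'
python3 -m handwheel '[[0,0,0.006,0,0,0],[0,0,0.006,0,0,0],[0,0,0.006,0,0,0],[0,0,0.006,0,0,0]]'
```

```text
t: 21.7
position: [0.4719, 0.1095, 0.2]
eef_rot: [0.999, -0.039, 0.001, 0.0]
force: [-4.0, -0.8, 11.1]
gripper_width: 0.0001
gripper_force: 5.5
t: 22.1
position: [0.472, 0.1096, 0.1999]
eef_rot: [0.999, -0.039, 0.001, 0.0]
force: [-6.5, -1.3, 17.4]
gripper_width: 0.0002
gripper_force: 8.8
```

Pump bottomed on its hard stop (z 0.200, 17 N). Releasing it and moving behind the lid.

```bash
python3 -m handwheel '[[0,0,-0.04,0,0,0],[0,0,-0.08,0,0,0],[0,0,-0.15,0,0,0],[0,0,-0.3,0,0,0],[0,0,-0.45,0,0,0],[0,0,-0.45,0,0,0],[0,0,-0.45,0,0,0]]' -1
python3 - <<'E'
from h import *
cap('top','t5'); cap('side','s5'); show(px('side','s5',[(284,206),(286,207)]))
s=go((.667,-.083,.33),phi=-4.5); s=go((.667,-.083,.215),start=s)
H=np.array([.615,-.079]); e=np.array([.997,-.078])
for th in [95,85,75,65,55,45,35,25,15,8,3,0,-1]:
    t=np.radians(th); a=.16*np.cos(t)-.006*np.sin(t)-.011; h=.16*np.sin(t)+.006*np.cos(t)
    print(th,end=' '); go(np.r_[H-a*e,.055+h],start=s)
E
```

```text
t: 22.8
position: [0.4714, 0.1095, 0.3314]
eef_rot: [0.999, -0.039, 0.001, -0.0]
force: [-0.4, 1.2, -0.8]
gripper_width: 0.0
gripper_force: 0.0
[[0.4682, 0.1157, 0.2191], [0.4624, 0.1148, 0.2186]]
[0.7041, 0.5881, -0.0069, 0.0001, 0.0011, -0.0001]
[0.0, 0.0, 0.3833, 0.0, 0.0, 0.0]
95 [-0.0708, 0.0003, 0.0038, 0.0, 0.0, 0.0]
85 [-0.1637, 0.0003, 0.0003, 0.0, 0.0, 0.0]
75 [-0.2559, 0.0003, 0.013, 0.0, 0.0, 0.0]
65 [-0.3445, 0.0004, 0.0415, 0.0, 0.0, 0.0]
55 [-0.4267, 0.0004, 0.085, 0.0, 0.0, 0.0]
45 [-0.5002, 0.0005, 0.1421, 0.0, 0.0, 0.0]
35 [-0.5626, 0.0005, 0.211, 0.0, 0.0, 0.0]
25 [-0.6121, 0.0005, 0.2898, 0.0, 0.0, 0.0]
15 [-0.6472, 0.0005, 0.376, 0.0, 0.0, 0.0]
8 [-0.6626, 0.0005, 0.4393, 0.0, 0.0, 0.0]
3 [-0.6688, 0.0005, 0.4854, 0.0, 0.0, 0.0]
0 [-0.6705, 0.0005, 0.5133, 0.0, 0.0, 0.0]
-1 [-0.6708, 0.0005, 0.5226, 0.0, 0.0, 0.0]
```

```bash
python3 -m handwheel '[[0.704,0.588,-0.01,0,0,0],[0.704,0.588,-0.01,0,0,0],[0.704,0.588,-0.01,0,0,0],[0.704,0.588,-0.01,0,0,0],[0.704,0.588,-0.01,0,0,0],[0.704,0.588,-0.01,0,0,0],[0.704,0.588,-0.01,0,0,0],[0.704,0.588,-0.01,0,0,0]]' -1
python3 -m handwheel '[[0,0,0.1,0,0,0],[0,0,0.2,0,0,0],[0,0,0.3,0,0,0],[0,0,0.39,0,0,0],[0,0,0.39,0,0,0],[0,0,0.39,0,0,0]]'
python3 -m handwheel '[[-0.04,0,0,0,0,0],[-0.07,0,0,0,0,0],[-0.115,0,0,0,0,0],[-0.16,0,0,0,0,0],[-0.21,0,0.008,0,0,0],[-0.256,0,0.015,0,0,0]]'
```

```text
t: 23.7
position: [0.6671, -0.083, 0.3306]
eef_rot: [0.999, -0.04, -0.002, -0.001]
force: [-0.3, 0.3, -0.3]
gripper_width: 0.0001
gripper_force: 0.0
t: 24.3
position: [0.667, -0.0819, 0.2166]
eef_rot: [0.999, -0.039, -0.001, -0.0]
force: [-0.0, 0.1, 0.7]
gripper_width: 0.0
gripper_force: 0.0
t: 24.9
position: [0.5921, -0.077, 0.2152]
eef_rot: [0.999, -0.039, 0.003, 0.001]
force: [2.2, 0.1, -0.1]
gripper_width: 0.0001
gripper_force: 0.8
```

```bash
python3 -m handwheel '[[-0.045,0,0.012,0,0,0],[-0.089,0,0.028,0,0,0],[-0.13,0,0.048,0,0,0],[-0.171,0,0.072,0,0,0],[-0.21,0,0.1,0,0,0],[-0.246,0,0.13,0,0,0],[-0.277,0,0.163,0,0,0],[-0.307,0,0.198,0,0,0]]'
python3 -m handwheel '[[-0.025,0,0.04,0,0,0],[-0.05,0,0.08,0,0,0],[-0.068,0,0.12,0,0,0],[-0.085,0,0.164,0,0,0],[-0.094,0,0.195,0,0,0],[-0.1,0,0.226,0,0,0],[-0.1,0,0.226,0,0,0]]'
python3 -m handwheel '[[-0.003,0,0.02,0,0,0],[-0.006,0,0.04,0,0,0],[-0.006,0,0.056,0,0,0],[-0.006,0,0.066,0,0,0],[-0.006,0,0.066,0,0,0],[-0.006,0,0.066,0,0,0]]'
```

```text
t: 25.7
position: [0.4997, -0.0698, 0.1539]
eef_rot: [0.999, -0.039, 0.002, 0.001]
force: [0.1, 0.6, 1.0]
gripper_width: -0.0001
gripper_force: 0.5
t: 26.4
position: [0.4682, -0.0669, 0.0831]
eef_rot: [0.999, -0.039, -0.002, -0.001]
force: [-0.6, 0.1, -0.3]
gripper_width: -0.0001
gripper_force: 0.0
t: 27.0
position: [0.4677, -0.0671, 0.065]
eef_rot: [0.999, -0.039, -0.0, -0.0]
force: [0.6, -0.4, -0.8]
gripper_width: 0.0001
gripper_force: 0.0
```

```bash
python3 -m handwheel '[[0,0,0.007,0,0,0],[0,0,0.014,0,0,0],[0,0,0.014,0,0,0],[0,0,0.014,0,0,0]]'
python3 -m handwheel '[[0,0,0.005,0,0,0],[0,0,0.01,0,0,0],[0,0,0.01,0,0,0],[0,0,0.01,0,0,0]]'
```

```text
t: 27.4
position: [0.4681, -0.0673, 0.0615]
eef_rot: [0.999, -0.039, 0.0, 0.0]
force: [-1.6, -0.3, 3.9]
gripper_width: -0.0001
gripper_force: 2.4
t: 27.8
position: [0.4681, -0.0673, 0.0613]
eef_rot: [0.999, -0.039, -0.001, -0.0]
force: [-10.4, 3.1, 22.9]
gripper_width: 0.0003
gripper_force: 11.6
```

Lid is on its stop (tip at 61 mm, force rising). Backing off and looking.

```bash
python3 -m handwheel '[[0,0,-0.1,0,0,0],[0,0,-0.25,0,0,0],[0,0,-0.4,0,0,0],[0,0,-0.55,0,0,0],[0,0,-0.7,0,0,0],[0,0,-0.85,0,0,0],[0,0,-0.9,0,0,0],[0,0,-0.9,0,0,0]]' -1
python3 -m handwheel '[[0,-0.9,0,0,0,0],[0,-0.9,0,0,0,0],[0,-0.9,0,0,0,0],[0,-0.9,0,0,0,0],[0,-0.9,0,0,0,0],[0,-0.9,0,0,0,0],[0,-0.9,0,0,0,0],[0,-0.9,0,0,0,0]]' 1
python3 - <<'E'
from h import *
cap('top','t6'); im=cv2.imread('pics/t6.png')
cv2.imwrite('pics/t6c.png',cv2.resize(im[155:280,240:395],None,fx=4.5,fy=4.5,interpolation=cv2.INTER_CUBIC))
E
```

```text
t: 28.6
position: [0.4688, -0.0676, 0.3306]
eef_rot: [0.999, -0.039, 0.003, 0.001]
force: [-0.4, -0.2, -0.8]
gripper_width: -0.0001
gripper_force: 0.0
t: 29.4
position: [0.488, 0.2018, 0.325]
eef_rot: [0.999, -0.039, -0.002, 0.001]
force: [-1.2, 0.0, 0.3]
gripper_width: 0.0856
gripper_force: 0.0
```

View pics/t6c.png

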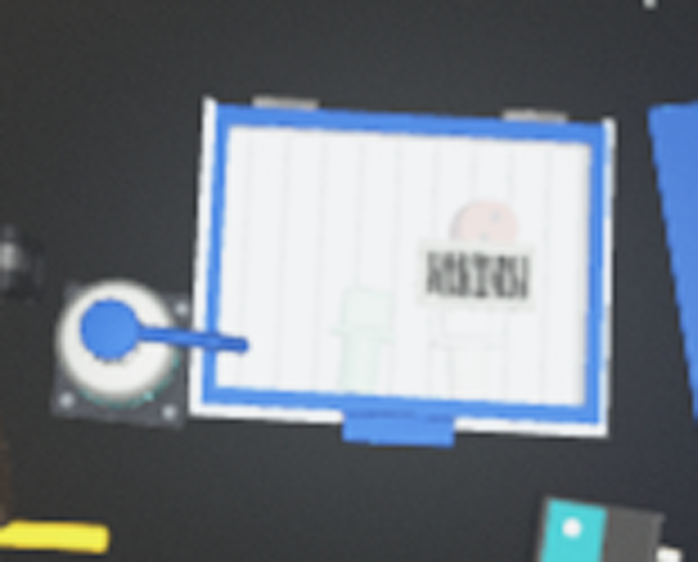

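Lid shut: blue frame flush with the tub, label centre at crop (477,276), pump head up. Next, the label position and the scanner approach.

```bash
python3 - <<'E'
from h import *
print('label',ray('top',240+477/4.5-.4,155+276/4.5-.4,.061)); show(px('top','t6',[(345.6,215.9),(320,190),(320,235),(300,215),(365,215)]))
s=go((.4905,.358,.20),phi=-8); go((.4905,.358,.075),start=s)
E
```

```text
label [ 0.51166656 -0.11706614  0.061     ]
[[0.5117, -0.117, 0.0615], [0.5883, -0.0475, 0.0597], [0.4594, -0.0424, 0.0617], [0.5176, 0.0121, 0.0611], [0.5129, -0.1721, 0.0616]]
[-0.0327, -0.5223, 0.418, 0.0005, 0.0011, 0.0193]
[0.0, 0.0, 0.4167, 0.0, 0.0, 0.0]
```

```bash
python3 -m handwheel '[[-0.033,-0.522,0,0,0,0.0195],[-0.033,-0.522,0,0,0,0.0195],[-0.033,-0.522,0,0,0,0.0195],[-0.033,-0.522,0.1,0,0,0.0195],[-0.033,-0.522,0.2,0,0,0.0195],[-0.033,-0.522,0.3,0,0,0.0195],[-0.033,-0.522,0.417,0,0,0.0195],[-0.033,-0.522,0.417,0,0,0.0195]]' 1
python3 - <<'E'
from h import *
cap('side','s7'); im=cv2.imread('pics/s7.png')
cv2.imwrite('pics/s7c.png',cv2.resize(im[200:350,130:280],None,fx=4,fy=4,interpolation=cv2.INTER_CUBIC))
go((.4905,.358,.075),phi=-8)
E
```

```text
t: 30.25
position: [0.4885, 0.3555, 0.1958]
eef_rot: [0.997, -0.071, -0.005, 0.003]
force: [-0.6, 0.7, -1.1]
gripper_width: 0.0854
gripper_force: 0.0
[0.0028, -0.0069, 0.4148, 0.0014, 0.0019, -0.0008]
```

View pics/s7c.png

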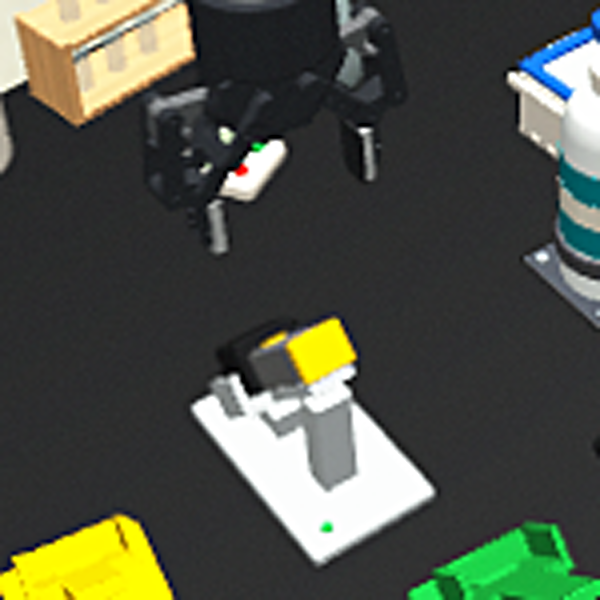

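The open gripper is over the scanner (crop 290,355), with the fingers either side and clear. Descending.

```bash
python3 -m handwheel '[[0,0,0,0,0,0],[0,0,0.06,0,0,0],[0,0,0.12,0,0,0],[0,0,0.2,0,0,0],[0,0,0.27,0,0,0],[0,0,0.33,0,0,0],[0,0,0.33,0,0,0]]' 1
python3 - <<'E'
from h import *
go((.4905,.358,.076),phi=-8)
E
```

```text
t: 31.0
position: [0.4914, 0.3583, 0.1036]
eef_rot: [0.998, -0.07, -0.001, 0.0]
force: [0.4, 0.5, -0.1]
gripper_width: 0.0854
gripper_force: 0.0
[-0.0026, 0.0014, 0.0919, 0.0003, 0.0003, -0.0003]
```

```bash
python3 -m handwheel '[[0,0,0.03,0,0,0],[0,0,0.06,0,0,0],[0,0,0.09,0,0,0],[0,0,0.09,0,0,0]]' 1
python3 -m handwheel '[[0,0,0,0,0,0],[0,0,0,0,0,0],[0,0,0,0,0,0],[0,0,0,0,0,0],[0,0,0,0,0,0],[0,0,0,0,0,0],[0,0,0,0,0,0],[0,0,0,0,0,0]]' -1
python3 - <<'E'
from h import *
s=get_state(); print(s['force'],s['wrist_torque']); np.save('grasp.npy',np.r_[s['position'],s['eef_rot']]); print(s['position'],Rn.from_quat(s['eef_rot']).as_matrix().round(3).tolist())
E
```

```text
t: 31.4
position: [0.4906, 0.3584, 0.0755]
eef_rot: [0.998, -0.07, -0.001, 0.001]
force: [0.0, 0.4, -1.2]
gripper_width: 0.0853
gripper_force: 0.0
t: 32.2
position: [0.4917, 0.3591, 0.0775]
eef_rot: [0.998, -0.07, 0.0, -0.0]
force: [-0.4, 0.6, 3.7]
gripper_width: 0.0309
gripper_force: 60.0
[-0.37531247  0.62795826  3.74704722] [0.04945499 0.21342509 0.0490434 ]
[0.49166533 0.35910755 0.07745512] [[0.99, -0.14, 0.001], [-0.14, -0.99, 0.001], [0.001, -0.001, -1.0]]
```

```bash
python3 -m handwheel '[[0,0,-0.05,0,0,0],[0,0,-0.12,0,0,0],[0,0,-0.25,0,0,0],[0,0,-0.4,0,0,0],[0,0,-0.55,0,0,0],[0,0,-0.7,0,0,0],[0,0,-0.86,0,0,0],[0,0,-0.86,0,0,0]]'
python3 - <<'E'
from h import *
cap('side','s8'); im=cv2.imread('pics/s8.png')
cv2.imwrite('pics/s8c.png',cv2.resize(im[120:340,130:330],None,fx=2.7,fy=2.7,interpolation=cv2.INTER_CUBIC))
R=down(-8)*Rn.from_euler('y',-45,degrees=True)
T=np.array([.5117,-.117,.161])-R.apply([.062,0,.0405]); print(T)
s=go((T[0],T[1],.34),phi=-8); s=go((T[0],T[1],.34),R=R,start=s); s=go(T,R=R,start=s)
E
```

```text
t: 33.0
position: [0.4937, 0.36, 0.3449]
eef_rot: [0.998, -0.07, 0.007, -0.004]
force: [0.9, -0.0, -0.6]
gripper_width: 0.0314
gripper_force: 59.9
[ 0.49664516 -0.11488418  0.23347845]
[0.2342, 1.5637, -0.005, -0.0016, -0.0024, -0.0002]
[0.0, 0.0, 0.0, 0.0, -0.25, 0.0]
[0.2511, 0.0, 0.2511, 0.0, 0.0, 0.0]
```

View pics/s8c.png

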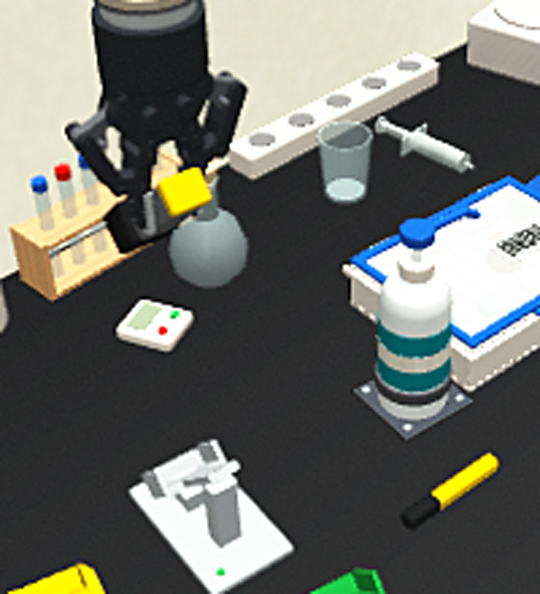

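The scanner hangs in the gripper at crop (165,205), nose down-forward as in the cradle; the cradle is empty. Moving over the label.

```bash
python3 -m handwheel '[[0.117,0.78,0,0,0,0],[0.117,0.78,0,0,0,0],[0.117,0.78,0,0,0,0],[0.117,0.78,0,0,0,0],[0.117,0.78,0,0,0,0],[0.117,0.78,0,0,0,0],[0.117,0.78,0,0,0,0],[0.117,0.78,0,0,0,0]]'
python3 -m handwheel '[[0.117,0.78,0,0,0,0],[0.117,0.78,0,0,0,0],[0.117,0.78,0,0,0,0],[0.117,0.78,0,0,0,0],[0.117,0.78,0,0,0,0],[0.117,0.78,0,0,0,0],[0.117,0.78,0,0,0,0],[0.117,0.78,0,0,0,0]]'
python3 -m handwheel '[[0,0,0,0,-0.04,0],[0,0,0,0,-0.08,0],[0,0,0,0,-0.12,0],[0,0,0,0,-0.16,0],[0,0,0,0,-0.2,0],[0,0,0,0,-0.25,0],[0,0,0,0,-0.25,0],[0,0,0,0,-0.25,0]]'
python3 - <<'E'
from h import *
print(get_state()['joint_pos'].round(3))
g=np.load('grasp.npy'); R0=Rn.from_quat(g[3:]); D=down(-8)
# scanner pose in tool: scanner axes at yaw -8, origin (.4904,.358,.09)
ys=Rn.from_euler('z',-8,degrees=True); w=np.array([.4904,.358,.09])+ys.apply([.062,0,-.055]); wt=R0.inv().apply(w-g[:3]); print('window in tool',wt)
R=D*Rn.from_euler('y',-45,degrees=True)
T=np.array([.5117,-.117,.161])-R.apply(wt); print(T); go(T,R=R)
E
```

```text
t: 33.85
position: [0.4929, 0.1228, 0.3334]
eef_rot: [0.998, -0.07, -0.001, -0.0]
force: [-0.5, -0.0, -2.4]
gripper_width: 0.0316
gripper_force: 60.7
t: 34.65
position: [0.4958, -0.1127, 0.3344]
eef_rot: [0.998, -0.069, -0.0, -0.0]
force: [0.7, 0.2, -2.1]
gripper_width: 0.0315
gripper_force: 61.2
t: 35.45
position: [0.4961, -0.1131, 0.3337]
eef_rot: [0.922, -0.063, -0.381, -0.026]
force: [0.8, 0.0, -1.6]
gripper_width: 0.0316
gripper_force: 61.3
[-0.35   0.287  1.522 -0.173  2.099  1.331]
window in tool [0.06087621 0.0012756  0.04249075]
[ 0.49900356 -0.11392749  0.23409148]
[0.2415, 0.0018, 0.228, 0.0004, -0.0003, 0.0006]
```

```bash
python3 -m handwheel '[[0.06,0,0.057,0,0,0],[0.12,0,0.114,0,0,0],[0.18,0,0.17,0,0,0],[0.24,0.002,0.228,0,0,0],[0.24,0.002,0.228,0,0,0],[0.24,0.002,0.228,0,0,0],[0.24,0.002,0.228,0,0,0]]'
python3 - <<'E'
from h import *
cap('side','s9');cap('top','t9'); a=cv2.imread('pics/s9.png')[120:260,230:370]; b=cv2.imread('pics/t9.png')[160:265,265:405]
f=lambda i:cv2.resize(i,(396,int(396*i.shape[0]/i.shape[1])),interpolation=cv2.INTER_CUBIC)
a,b=f(a),f(b); b=cv2.copyMakeBorder(b,0,a.shape[0]-b.shape[0],0,0,cv2.BORDER_CONSTANT); cv2.imwrite('pics/scan9.png',np.hstack([a,b]))
go(get_state()['position'],phi=-8)
E
```

```text
t: 36.15
position: [0.4988, -0.1154, 0.2382]
eef_rot: [0.923, -0.065, -0.38, -0.026]
force: [-0.5, -0.4, -1.9]
gripper_width: 0.0315
gripper_force: 61.3
[0.0, 0.0, 0.0, 0.0002, 0.2486, -0.0002]
```

View pics/scan9.png

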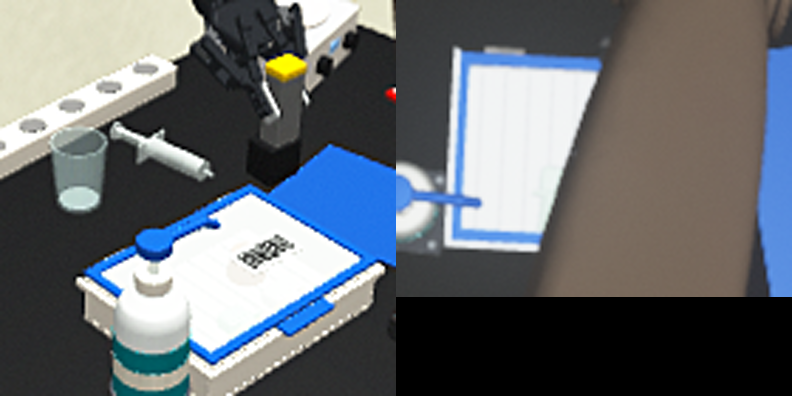

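```bash
python3 - <<'E'
from h import *
im=cv2.imread('pics/s9.png').astype(int); b,g,r=im[...,0],im[...,1],im[...,2]
m=(r>150)&(g>110)&(b<90); m[:, :300]=0; m[:,:320]=0; m[:130]=0; m[160:]=0; m[:,345:]=0
v,u=np.where(m); P=px('side','s9',list(zip(u,v))); print(len(u)); k=np.abs(P[:,2]-np.median(P[:,2]))<.006; Q=P[k]; print(k.sum(),Q.mean(0),Q.min(0),Q.max(0))
# nose/grip side faces
for vv in range(150,186,4):
    pts=[(x,vv) for x in range(316,342,2)]; P=px('side','s9',pts); print(vv,[(p[0],*np.round(q*1000).astype(int).tolist()) for p,q in zip(pts,P) if .14<q[2]<.31])
E
```

```text
92
83 [ 0.50824439 -0.11264689  0.29172853] [ 0.49515457 -0.13172941  0.28619934] [ 0.52392352 -0.09879601  0.29426519]
150 [(316, 533, -82, 271), (318, 530, -88, 270), (320, 526, -90, 271), (322, 522, -95, 271), (324, 518, -99, 271), (326, 513, -100, 272), (328, 505, -98, 276), (330, 501, -102, 277), (332, 499, -110, 274), (334, 499, -118, 271), (336, 496, -124, 270)]
154 [(318, 531, -89, 257), (320, 524, -89, 260), (322, 518, -91, 261), (324, 515, -95, 261), (326, 510, -97, 262), (328, 505, -100, 263), (330, 500, -102, 264), (332, 499, -111, 261), (334, 497, -118, 259), (336, 496, -126, 256), (338, 495, -134, 253)]
158 [(320, 523, -89, 248), (322, 516, -89, 251), (324, 510, -90, 253), (326, 506, -94, 252), (328, 502, -98, 252), (330, 500, -104, 251), (332, 499, -112, 248), (334, 497, -119, 246), (336, 496, -128, 243)]
162 [(322, 523, -100, 230), (324, 512, -95, 237), (326, 505, -94, 241), (328, 502, -100, 239), (330, 500, -106, 237), (332, 498, -113, 235), (334, 497, -121, 232)]
166 [(322, 522, -101, 217), (324, 515, -101, 220), (326, 507, -98, 225), (328, 502, -101, 226), (330, 49
[... 166 characters left out ...]
99, 212), (328, 500, -101, 214), (330, 500, -110, 209), (332, 499, -118, 206), (334, 497, -126, 204), (336, 498, -136, 199)]
174 [(318, 531, -97, 188), (320, 524, -96, 192), (322, 515, -94, 197), (324, 508, -94, 200), (326, 503, -96, 201), (328, 500, -102, 200), (330, 499, -111, 196), (332, 498, -119, 193), (334, 496, -126, 190)]
178 [(318, 530, -97, 175), (320, 522, -95, 180), (322, 514, -95, 183), (324, 507, -94, 187), (326, 502, -97, 188), (328, 500, -104, 186), (330, 499, -112, 183), (332, 498, -120, 179), (334, 496, -128, 176)]
182 [(320, 521, -95, 167), (322, 512, -93, 172), (324, 505, -93, 175), (326, 501, -97, 175), (328, 501, -106, 171), (330, 498, -113, 169), (332, 499, -124, 163)]
```

The picture shows the scanner upright above the label with its nose down. Measured: window ≈ (0.515, -0.116, 0.162) against the label at (0.512, -0.117, 0.061). Nudging 3 mm back and holding.

```bash
python3 -m handwheel '[[-0.007,0,0.007,0,0,0],[-0.007,0,0.007,0,0,0],[-0.007,0,0.007,0,0,0],[-0.007,0,0.007,0,0,0],[-0.007,0,0.007,0,0,0],[-0.007,0,0.007,0,0,0]]'
for i in 1 2 3 4; do python3 -m handwheel '[[0,0,0,0,0,0],[0,0,0,0,0,0],[0,0,0,0,0,0],[0,0,0,0,0,0],[0,0,0,0,0,0],[0,0,0,0,0,0],[0,0,0,0,0,0],[0,0,0,0,0,0]]' | head -2; done
```

```text
t: 36.85
position: [0.4951, -0.1149, 0.2354]
eef_rot: [0.922, -0.065, -0.382, -0.027]
force: [-0.0, -0.3, -1.5]
gripper_width: 0.0311
gripper_force: 61.3
t: 37.65
position: [0.4951, -0.1149, 0.2356]
t: 38.45
position: [0.4951, -0.1149, 0.2355]
t: 39.25
position: [0.4951, -0.1149, 0.2356]
t: 40.05
position: [0.4951, -0.1149, 0.2356]
```

```bash
python3 -m handwheel '[[-0.06,0,-0.06,0,0,0],[-0.12,0,-0.12,0,0,0],[-0.18,0,-0.18,0,0,0],[-0.24,0,-0.24,0,0,0],[-0.24,0,-0.24,0,0,0],[-0.24,0,-0.24,0,0,0]]'
python3 -m handwheel '[[0,0,0,0,0.04,0],[0,0,0,0,0.08,0],[0,0,0,0,0.12,0],[0,0,0,0,0.16,0],[0,0,0,0,0.2,0],[0,0,0,0,0.249,0],[0,0,0,0,0.249,0],[0,0,0,0,0.249,0]]'
python3 -m handwheel '[[-0.117,-0.78,0,0,0,0],[-0.117,-0.78,0,0,0,0],[-0.117,-0.78,0,0,0,0],[-0.117,-0.78,0,0,0,0],[-0.117,-0.78,0,0,0,0],[-0.117,-0.78,0,0,0,0],[-0.117,-0.78,0,0,0,0],[-0.117,-0.78,0,0,0,0]]'
python3 -m handwheel '[[-0.117,-0.78,0,0,0,0],[-0.117,-0.78,0,0,0,0],[-0.117,-0.78,0,0,0,0],[-0.117,-0.78,0,0,0,0],[-0.117,-0.78,0,0,0,0],[-0.117,-0.78,0,0,0,0],[-0.117,-0.78,0,0,0,0],[-0.117,-0.78,0,0,0,0]]'
python3 - <<'E'
from h import *
g=np.load('grasp.npy'); go(g[:3]+[0,0,.05],R=Rn.from_quat(g[3:]))
E
```

```text
t: 40.65
position: [0.4952, -0.1149, 0.337]
eef_rot: [0.922, -0.065, -0.381, -0.027]
force: [0.4, 0.0, -3.2]
gripper_width: 0.0311
gripper_force: 61.3
t: 41.45
position: [0.494, -0.1146, 0.3357]
eef_rot: [0.998, -0.07, -0.004, -0.001]
force: [0.4, -0.0, -2.0]
gripper_width: 0.0316
gripper_force: 61.3
t: 42.25
position: [0.4934, 0.1211, 0.3365]
eef_rot: [0.998, -0.07, -0.003, 0.0]
force: [-0.1, -0.0, -2.8]
gripper_width: 0.031
gripper_force: 61.5
t: 43.05
position: [0.4917, 0.3567, 0.3373]
eef_rot: [0.997, -0.071, -0.002, 0.0]
force: [1.0, -0.2, -2.0]
gripper_width: 0.0311
gripper_force: 61.7
[0.0014, -0.0086, 0.6994, 0.0005, 0.0013, -0.0007]
```

```bash
python3 -m handwheel '[[0.001,-0.008,0.13,0,0.0013,0],[0.001,-0.008,0.26,0,0.0013,0],[0.001,-0.008,0.4,0,0.0013,0],[0.001,-0.008,0.52,0,0.0013,0],[0.001,-0.008,0.62,0,0.0013,0],[0.001,-0.008,0.7,0,0.0013,0],[0.001,-0.008,0.7,0,0.0013,0],[0.001,-0.008,0.7,0,0.0013,0]]'
python3 - <<'E'
from h import *
g=np.load('grasp.npy'); go(g[:3],R=Rn.from_quat(g[3:]))
E
```

```text
t: 43.85
position: [0.4916, 0.3596, 0.1281]
eef_rot: [0.997, -0.071, 0.001, 0.0]
force: [0.1, -0.1, -0.3]
gripper_width: 0.0313
gripper_force: 61.7
[0.0004, 0.0016, 0.1689, 0.0002, -0.0001, -0.0006]
```

```bash
python3 -m handwheel '[[0,0.0015,0.04,0,0,0],[0,0.0015,0.08,0,0,0],[0,0.0015,0.11,0,0,0],[0,0.0015,0.14,0,0,0],[0,0.0015,0.155,0,0,0],[0,0.0015,0.155,0,0,0],[0,0.0015,0.155,0,0,0]]'
python3 -m handwheel '[[0,0,0.005,0,0,0],[0,0,0.01,0,0,0],[0,0,0.01,0,0,0],[0,0,0.01,0,0,0]]'
```

```text
t: 44.55
position: [0.491, 0.3604, 0.0812]
eef_rot: [0.998, -0.07, 0.001, -0.0]
force: [0.4, -0.3, -1.6]
gripper_width: 0.0306
gripper_force: 61.8
t: 44.95
position: [0.491, 0.3604, 0.0783]
eef_rot: [0.998, -0.07, 0.001, -0.0]
force: [-0.8, 0.8, -1.7]
gripper_width: 0.0312
gripper_force: 61.9
```

```bash
python3 -m handwheel '[[0,0.004,0.003,0,0,0],[0,0.004,0.004,0,0,0],[0,0.004,0.004,0,0,0],[0,0.004,0.004,0,0,0]]'
python3 -m handwheel '[[0,0,0.003,0,0,0],[0,0,0.003,0,0,0],[0,0,0.003,0,0,0]]'
```

```text
t: 45.35
position: [0.4914, 0.3593, 0.0777]
eef_rot: [0.998, -0.07, 0.001, -0.0]
force: [1.0, 0.7, 1.6]
gripper_width: 0.0311
gripper_force: 62.1
t: 45.65
position: [0.4917, 0.3593, 0.0774]
eef_rot: [0.998, -0.07, 0.002, -0.0]
force: [0.9, -0.9, 5.5]
gripper_width: 0.031
gripper_force: 62.8
```

Seated (contact at the grasp height). Releasing, rising and checking.

```bash
python3 -m handwheel '[[0,0,0,0,0,0],[0,0,0,0,0,0],[0,0,0,0,0,0],[0,0,0,0,0,0],[0,0,0,0,0,0],[0,0,0,0,0,0],[0,0,0,0,0,0],[0,0,0,0,0,0]]' 1
python3 -m handwheel '[[0,0,-0.05,0,0,0],[0,0,-0.12,0,0,0],[0,0,-0.25,0,0,0],[0,0,-0.4,0,0,0],[0,0,-0.55,0,0,0],[0,0,-0.7,0,0,0],[0,0,-0.85,0,0,0],[0,0,-0.85,0,0,0]]'
python3 -m handwheel '[[-0.3,0.5,0,0,0,0],[-0.3,0.5,0,0,0,0],[-0.3,0.5,0,0,0,0],[-0.3,0.5,0,0,0,0],[-0.3,0.5,0,0,0,0],[-0.3,0.5,0,0,0,0]]'
python3 - <<'E'
from h import *
cap('top','t10');cap('side','s10')
a=cv2.imread('pics/t10.png')[100:285,150:470]; b=cv2.imread('pics/s10.png')[140:350,150:400]
f=lambda i,h:cv2.resize(i,(int(i.shape[1]*h/i.shape[0]),h),interpolation=cv2.INTER_CUBIC)
a,b=f(a,300),f(b,300); w=max(a.shape[1],b.shape[1]); p=lambda i:cv2.copyMakeBorder(i,0,0,0,w-i.shape[1],cv2.BORDER_CONSTANT)
cv2.imwrite('pics/fin.png',np.vstack([p(a),p(b)]))
for fn in('top0','t10'):
    for v in (217,223,229,235): 
        P=px('top',fn,[(u,v) for u in range(160,202)]); k=P[:,2]>.08; print(fn,v,P[k].mean(0).round(4) if k.any() else None,k.sum())
E
```

```text
t: 46.45
position: [0.4907, 0.3591, 0.076]
eef_rot: [0.998, -0.07, 0.0, 0.0]
force: [0.6, 0.3, 0.3]
gripper_width: 0.0851
gripper_force: 0.0
t: 47.25
position: [0.4929, 0.3605, 0.3424]
eef_rot: [0.998, -0.07, 0.008, -0.004]
force: [0.7, -0.8, -0.1]
gripper_width: 0.0852
gripper_force: 0.0
t: 47.85
position: [0.3803, 0.2231, 0.3319]
eef_rot: [0.998, -0.07, 0.002, -0.001]
force: [0.6, -0.4, -0.3]
gripper_width: 0.0853
gripper_force: 0.0
top0 217 [0.5182 0.3557 0.0816] 9
top0 223 [0.5    0.3541 0.0967] 13
top0 229 [0.4823 0.355  0.1123] 15
top0 235 [0.4655 0.3568 0.124 ] 15
t10 217 [0.5181 0.3554 0.0824] 7
t10 223 [0.4999 0.3539 0.0974] 13
t10 229 [0.4823 0.3549 0.1124] 15
t10 235 [0.4635 0.3462 0.1522] 16
```

View pics/fin.png

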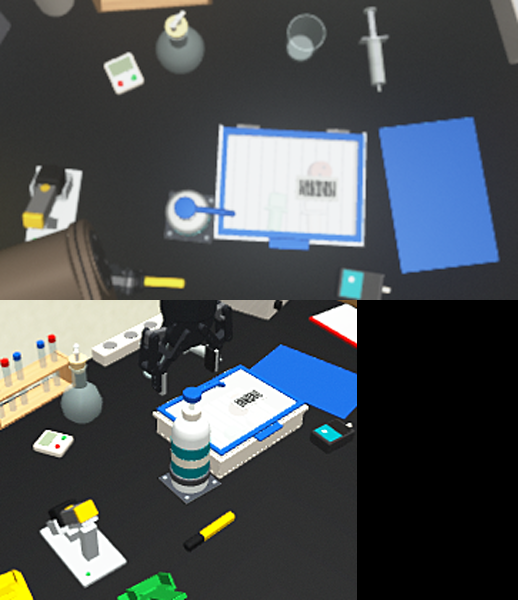

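The scanner sits in its cradle at (50,190), its depth matching the first picture to within 1 mm. The lid is shut, the pump up, the mat empty and the bystanders in place.

```bash
python3 -c "
from bench import *
print(job_done())"
```

```text
the job is handed in; nothing more can be done
None
```

The job is handed in at about 48 s of robot time: all three pieces are in the tub, the pump was pressed fully and came back up, the lid is shut, the scanner was held still over the label for over 3 s from about 10 cm (no beam spot was visible, so its aim rests on measured positions), and the scanner is back in its cradle.

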